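Battery changeover at two isolators

TASK

Change over the batteries on the isolator plate: with a fingertip, push the red lever round all the way to its red OFF bar, and only then push the yellow lever round all the way to its green ON bar. Only push the levers from the side: do not pinch them or pull them up, and leave the contactor, the spray can and the spanner where they are.

Things in the scene. Friction and masses are not known exactly. Their poses are not given: they have to be found in the camera images.
- plate: Bare aluminium mounting plate, 300 x 470 mm (its x, y), 6 mm thick, fixed flat on the bench; origin at the centre of its underside. The isolators stand on it, side by side along its y, about 230 mm apart; which one is on which side varies. All other things on it stand lower than 120 mm above the bench.
- red_isolator: Battery isolator switch with the red lever, screwed to the plate (fixed): black housing 104 x 104 mm, 55 mm high, origin at the centre of its underside. On its flat top a red bar (OFF) lies 42 mm from the centre towards its own -x, and a green bar (ON) lies 42 mm from the centre towards its own +y, a quarter turn clockwise (seen from above) from the red bar.
- red_hub (a point): Point on the turning axis (vertical) of the red lever, at the level of the lever's top face, 81 mm above the plate.
- red_tip (a point): Point on the red lever's top face, on its centre line, 65 mm from the turning axis, right at its free end; moves with the lever. The lever is a red level bar on a 34 mm round hub: 16 mm wide between its two flat sides, 20 mm tall (from 6 to 26 mm above the housing's top), the straight free part from 17 to 65 mm from the axis.
- red_off_mark (a point): Centre of the red OFF bar on top of the red-lever isolator, 42 mm from the axis.
- red_on_mark (a point): Centre of the green ON bar on top of the red-lever isolator, 42 mm from the axis.
- red_lever (a joint): Angle of the red lever (rad): 0 = OFF, straight over the red bar, against a stop inside the housing; 1.571 = ON, straight over the green bar, against the other stop. It grows clockwise seen from above, turns with a steady friction of about 0.15 N m (some 3 N at 50 mm from the axis), has no spring and stays where it is left.
- red_lift (a joint): How far the red lever is pulled up out of its housing (m): 0 = down in place, where a spring holds it with about 6 N; up to 0.02. The lever is a pull-out key and is to stay down.
- red_left_flank: The flat side of the red lever that faces clockwise (towards ON): 50 mm long, 20 mm tall, from 15 to 65 mm from the axis. Push on the other side to turn to ON and on this side to turn to OFF. Origin: on the lever's turning axis at the housing's top.
- red_right_flank: The flat side of the red lever that faces counterclockwise (towards OFF), same size. Push on it to turn to ON. Origin: on the lever's turning axis at the housing's top.
- yellow_isolator: Battery isolator switch with the yellow lever, screwed to the plate (fixed): black housing 104 x 104 mm, 55 mm high, origin at the centre of its underside. On its flat top a red bar (OFF) lies 42 mm from the centre towards its own -x, and a green bar (ON) lies 42 mm from the centre towards its own +y, a quarter turn clockwise (seen from above) from the red bar.
- yellow_hub (a point): Point on the turning axis (vertical) of the yellow lever, at the level of the lever's top face, 81 mm above the plate.
- yellow_tip (a point): Point on the yellow lever's top face, on its centre line, 65 mm from the turning axis, right at its free end; moves with the lever. The lever is a yellow level bar on a 34 mm round hub: 16 mm wide between its two flat sides, 20 mm tall (from 6 to 26 mm above the housing's top), the straight free part from 17 to 65 mm from the axis.
- yellow_off_mark (a point): Centre of the red OFF bar on top of the yellow-lever isolator, 42 mm from the axis.
- yellow_on_mark (a point): Centre of the green ON bar on top of the yellow-lever isolator, 42 mm from the axis.
- yellow_lever (a joint): Angle of the yellow lever (rad): 0 = OFF, straight over the red bar, against a stop inside the housing; 1.571 = ON, straight over the green bar, against the other stop. It grows clockwise seen from above, turns with a steady friction of about 0.15 N m (some 3 N at 50 mm from the axis), has no spring and stays where it is left.
- yellow_lift (a joint): How far the yellow lever is pulled up out of its housing (m): 0 = down in place, where a spring holds it with about 6 N; up to 0.02. The lever is a pull-out key and is to stay down.
- yellow_left_flank: The flat side of the yellow lever that faces clockwise (towards ON): 50 mm long, 20 mm tall, from 15 to 65 mm from the axis. Push on the other side to turn to ON and on this side to turn to OFF. Origin: on the lever's turning axis at the housing's top.
- yellow_right_flank: The flat side of the yellow lever that faces counterclockwise (towards OFF), same size. Push on it to turn to ON. Origin: on the lever's turning axis at the housing's top.
- contactor: Loose black contactor (relay) with two copper terminals, 56 x 76 mm, 54 mm tall (59 mm over its studs), standing on the far part of the plate between the isolators; origin at the centre of its underside. Leave alone.
- spray_can: Loose spray can of bare metal with a blue label, 52 mm across, 110 mm tall, standing on a far corner of the plate; origin at the centre of its underside. Leave alone.
- spanner: Loose steel spanner, 160 mm long, lying on the plate's near edge; origin at its middle, on its underside. Leave alone.

How it is judged:
By the outcome, as a careful person would: the job done as asked, in the order asked, and still so for the second after the job is handed in, with the robot touching nothing.
It also fails if it takes over 43 s, if anything falls off the work surface, if the arm or the gripper's body presses on something with over 40 N, if the wrist force passes 120 N, or if a joint passes its speed limit or range.

ROBOT

A 6-joint arm with a two-finger parallel gripper is mounted at the origin on the work surface. World frame = base frame: x ahead of the robot, y to its left, z up, the work surface at z = 0. Lengths are in mm, angles in rad, forces in N, time in s.
With the tool pointing down it reaches from about 350 to 975 mm from the base axis. Payload 7.1 kg.
Tool frame: the origin (TCP) lies between the finger pads; the fingertips stand 19 mm ahead of it and the grasp point (between the pads) is the TCP (ctrl.finger_overhang is the distance from the TCP to the fingertips, in mm); z points along the fingers, y is the line along which they close (so a half turn about z gives the same grasp; the last joint's range is limited). The gripper opens to 88 mm and grips with 3 to 60 N. Pads are 20 mm wide; open, the fingers measure 115 mm over their backs; the gripper's body (75 mm by 178 mm) begins 61 mm behind the grasp point.
Start: joints at [1.238, 0.423, 1.63, -0, 1.089, -0.019], TCP at [192.89, 594.473, 241.675] pointing down, gripper open.
Joint ranges: [-3, 3], [-0.9, 2.11], [0.09, 2.58], [-1.31, 4.45], [0.11, 2.69], [-2.54, 2.54]. Speed limits (rad/s): [2.39, 2.39, 3.01, 3.14, 3.14, 3.14].

INTERFACE

Orientations are given as a rotation vector (axis times angle).
In Python, from workcell import ctrl gives the robot as it stands. The module is installed in compiled form; this text tells all that it offers.
- The arm moves only by the tool arm_command, never from a script. Its argument "rows" is one flat list of numbers, 7 for each row, row after row: the turn, a rotation vector about the tool's x, y, z scaled (see below), then the shift along the tool's x, y, z scaled (see below), then the opening, from -1 (shut) to 1 (fully open). A call has 1 to 5 rows; each row is the pose to reach, as a shift and turn from the pose commanded when the call began, along the tool's axes at that moment, turning the shorter way round; what a row does not reach only later rows make up. The controller multiplies each number of a shift by 80 mm and each number of a turn by 180 degrees. A row lasts 1/10 s, in which the tool goes at most 50 mm and 8.59 degrees, less where a joint would pass 70% of its speed; a pose out of reach is approached as far as the arm can. A call with a number of a shift or a turn outside -1 to 1 is refused whole. A call with a gripper value outside its range is refused whole. The fingers move at their own pace and stop on an object; the grip force is fixed at half the most. Time passes only in rows, so rows that repeat a pose let the fingers close. It gives the time, the measured TCP pose, the force, the opening and the grip force at its end, in the units of the state.
- ctrl.get_obs(): the state, without advancing time (a new reading comes with each control period).
- ctrl.get_image(name): name is "side" or "top"; returns (picture, depth): 480x640x3 uint8, red, green, blue; 480x640 float32, mm along the optical axis (not along the pixel's ray), 0 where there is no reading.
- ctrl.camera_params(name): a dict with "camera_matrix" (3x3 intrinsics, pixels), "world_to_cam" (4x4, takes a point from world to camera coordinates). Camera axes: x right, y down, z forward; pixel columns grow to the right and rows downward; lengths in mm; the calibration is good to about 2 mm. A picture is of the moment at which its call begins. camera_params takes no time and is no camera call.
- ctrl.close_job(): hands the job in; it is judged then, once.
The state is a dict: "t": time; "qpos": joint angles; "qvel": joint speeds; "joint_torque": joint torques, N m; "ee_pos": TCP position; "orientation": TCP orientation; "ft_force": force on the tool from outside, world axes, zero at the start; "moment": the same for the moment, N m; "width": finger opening in mm; "grasp_force": force on a finger pad.
Only numpy, scipy, OpenCV 4.12 (cv2) and the standard library are available. Lean on these libraries where they do the work, as an engineer would, in place of code of your own. Each camera call takes 0.05 s, during which the arm holds its last target. There are 200 camera calls.

## Working session

There is one attempt and no reset: what is moved stays moved. The work goes in short steps, Python scripts to look and compute and a tool call to move; the robot and the scene stay as the last step left them, time stands still between calls to the robot, and variables do not carry over. Pictures are saved under pics/ and viewed, at most 10 in all, crops included, and the job is handed in when it is done.

Besides the shell and the picture viewer there is one more tool, called after "Request:" as a command line: name --argument value ..., lists and objects as JSON in quotes. arm_command: Moves the arm, as the interface text tells. Shifts and turns lie within -1 to 1; 1 stands for 80 mm of shift or 180 degrees of turn. Its arguments: {"type":"object","properties":{"rows":{"type":"array","items":{"type":"number"}}},"required":["rows"]}

```bash
mkdir -p pics; python3 - <<'E'
from workcell import ctrl
import cv2,numpy as np
for n in("top","side"):
    p,d=ctrl.get_image(n); cv2.imwrite(f"pics/{n}0.png",p[...,::-1]); np.save(f"{n}0.npy",d)
    c=ctrl.camera_params(n); print(n,c["camera_matrix"],c["world_to_cam"])
o=ctrl.get_obs(); print(o)
E
```

```text
top [[490.80981901   0.         320.86677776]
 [  0.         490.80981901 245.52950358]
 [  0.           0.           1.        ]] [[ 1.01543519e-01 -9.94830980e-01 -4.84744316e-04 -4.83653682e+01]
 [-9.64821608e-01 -9.83616282e-02 -2.43811923e-01  5.96922178e+02]
 [ 2.42503974e-01  2.52252125e-02 -9.69822412e-01  6.81381871e+02]
 [ 0.00000000e+00  0.00000000e+00  0.00000000e+00  1.00000000e+00]]
side [[488.52187666   0.         317.58104154]
 [  0.         488.52187666 234.98123643]
 [  0.           0.           1.        ]] [[-9.89879740e-01 -1.40889320e-01 -1.69793745e-02  5.86264758e+02]
 [-6.29161970e-02  5.42964634e-01 -8.37395342e-01  1.10343554e+02]
 [ 1.27199260e-01 -8.27852406e-01 -5.46333911e-01  6.49408657e+02]
 [ 0.00000000e+00  0.00000000e+00  0.00000000e+00  1.00000000e+00]]
{'t': 0.1, 'qpos': array([ 1.23798433e+00,  4.23752811e-01,  1.63062827e+00, -5.91522583e-06,
        1.08860937e+00, -1.89745282e-02]), 'qvel': array([ 0.00154901, -0.00136213, -0.00127404,  0.00212314, -0.00010882,
       -0.00180855]), 'joint_torque': array([-2.21389760e-04, -5.45611560e+01, -2.74320316e+01,  6.45359536e-02,
        1.87967776e-02, -5.40555811e-05]), 'ee_pos': array([192.74581505, 594.02091645, 240.98089527]), 'orientation': array([-4.90912307e-01, -3.10275691e+00,  2.16304864e-03]), 'ft_force': array([0.38774858, 0.3774585 , 1.1793427 ]), 'moment': array([ 0.00477719, -0.04964245, -0.02572371]), 'grasp_force': 0.0, 'width': 87.97783468676023}
```

View pics/top0.png

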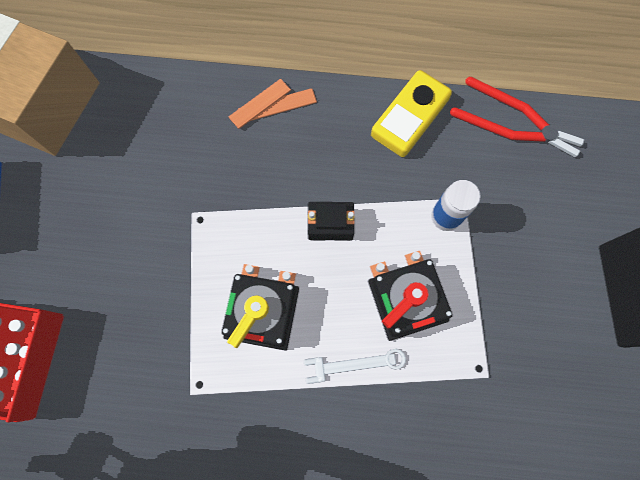

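View pics/side0.png

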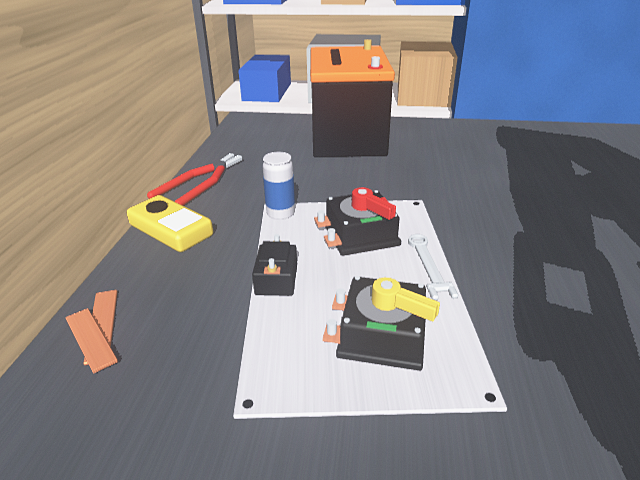

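The top view shows the yellow hub near (257,307) with its tip near (235,344). The red hub is near (417,293) with its tip near (386,325). Both levers stand between their bars. The spanner lies below and the contactor above.

```bash
cat > h.py <<'E'
import numpy as np,cv2
from workcell import ctrl
def cam(n):
    c=ctrl.camera_params(n); return c["camera_matrix"],c["world_to_cam"]
def at_z(n,uv,z):
    K,T=cam(n); R,t=T[:3,:3],T[:3,3]; o=-R.T@t
    d=R.T@np.linalg.inv(K)@np.r_[uv,1]; return o+d*(z-o[2])/d[2]
def cloud(n,p,d,lo,hi,box):
    K,T=cam(n); m=cv2.inRange(cv2.cvtColor(p,cv2.COLOR_RGB2HSV),lo,hi)>0
    b=np.zeros_like(m); x0,y0,x1,y1=box; b[y0:y1,x0:x1]=1; v,u=np.nonzero(m&b&(d>0)); z=d[v,u]
    P=np.c_[u,v,np.ones(len(u))]@np.linalg.inv(K).T*z[:,None]
    return (P-T[:3,3])@T[:3,:3], np.c_[u,v]
E
python3 - <<'E'
from h import *
B={"top":dict(red=(360,270,460,340),yellow=(210,280,300,360)),"side":dict(red=(330,170,420,240),yellow=(340,260,450,340))}
H={"red":((0,150,90),(6,255,255)),"yellow":((22,130,90),(34,255,255)),"green":((50,100,60),(75,255,255))}
for n in B:
  p=cv2.imread(f"pics/{n}0.png")[...,::-1].copy(); d=np.load(n+"0.npy")
  for w,b in B[n].items():
    P,uv=cloud(n,p,d,*H[w],b); print(n,w,len(P),np.percentile(P[:,2],[5,30,50,70,95]).round())
    t=P[P[:,2]>82]; 
    if len(t)>10:
      (c,s,a)=cv2.minAreaRect(t[:,:2].astype(np.float32)); print(" top pts",len(t),cv2.boxPoints((c,s,a)).round(1).tolist())
    P,uv=cloud(n,p,d,*H["green"],b)
    if len(P): print(" green",P.mean(0).round(1))
    if w=="red":
      P,uv=cloud(n,p,d,*H["red"],b); m=P[:,2]<70; print(" offbar",P[m].mean(0).round(1) if m.any() else 0)
    else:
      P,uv=cloud(n,p,d,*H["red"],b); print(" offbar",P.mean(0).round(1) if len(P) else 0)
for w,uvs in dict(yhub=((257,307),(386,286)),ytip=((234,343),(436,303)),rhub=((417,293),(361,191)),rtip=((386,325),(394,207))).items():
  print(w,at_z("top",uvs[0],87).round(1),at_z("side",uvs[1],87).round(1))
t=cv2.imread("pics/top0.png"); cv2.imwrite("pics/c.png",cv2.resize(t[255:395,195:475],(800,400),interpolation=cv2.INTER_CUBIC))
E
```

```text
top red 844 [63. 87. 88. 89. 91.]
 top pts 664 [[477.3999938964844, -105.0999984741211], [539.0999755859375, -157.1999969482422], [559.5999755859375, -133.0], [497.8999938964844, -80.9000015258789]]
 green [522.7 -95.   64.2]
 offbar [ 500.  -148.2   63.4]
top yellow 777 [75. 88. 89. 90. 91.]
 top pts 697 [[432.3999938964844, 120.30000305175781], [497.8999938964844, 75.9000015258789], [516.0, 102.69999694824219], [450.3999938964844, 147.0]]
 green [497.6 139.6  63.9]
 offbar [451.3  96.4  64. ]
side red 741 [65. 74. 81. 86. 88.]
 top pts 346 [[483.8999938964844, -96.80000305175781], [535.7000122070312, -155.5], [560.7000122070312, -133.5], [509.0, -74.69999694824219]]
 green [520.9 -94.8  60.8]
 offbar [ 523.  -115.8   66.2]
side yellow 1322 [66. 75. 81. 86. 88.]
 top pts 622 [[427.5, 104.19999694824219], [504.3999938964844, 79.30000305175781], [514.2000122070312, 109.5], [437.29998779296875, 134.39999389648438]]
 green [497.2 141.   61. ]
 offbar 0
yhub [493.6  95.8  87. ] [494.2 100.1  87. ]
ytip [438.9 121.8  87. ] [437.2 123.9  87. ]
rhub [ 538.  -136.3   87. ] [ 539.8 -136.4   87. ]
rtip [486.7 -94.   87. ] [486.9 -90.6  87. ]
```

View pics/c.png

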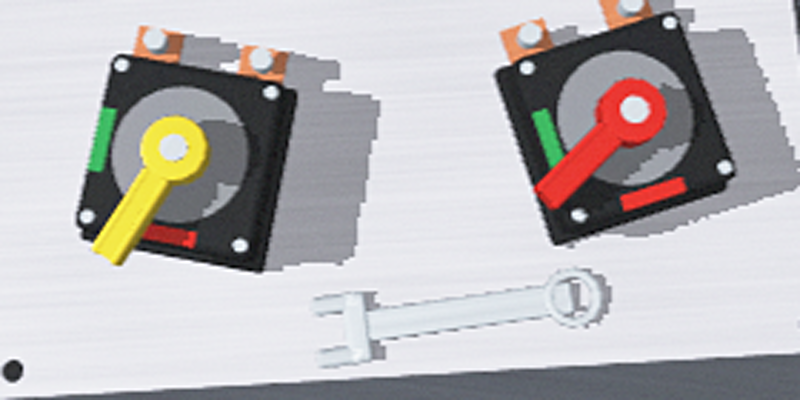

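The enlarged crop agrees with the numbers. Red hub is about (538.5,-136.4), lever at world angle 139.6°, OFF at about 197°. Yellow hub is about (494,98), lever at 156°, ON at about 85.5°. I'll go over with the gripper shut and its flat x-face parallel to the red lever.

```bash
cat >> h.py <<'E'
from scipy.spatial.transform import Rotation as Ro
# pose = (x,y,z,psi) with psi = world angle (deg) of tool y, tool z down
def row(a,b,grip=-1):
    s=np.radians(a[3]); ex=np.array([-np.sin(s),np.cos(s)]); ey=np.array([np.cos(s),np.sin(s)])
    d=np.subtract(b,a); r=np.r_[0,0,-d[3]/180,d[:2]@ex/80,d[:2]@ey/80,-d[2]/80,grip]
    assert abs(r[:6]).max()<=1,r
    return r.round(3)+0.
def state():
    o=ctrl.get_obs(); M=Ro.from_rotvec(o["orientation"]).as_matrix()
    print("t",round(o["t"],2),"pos",o["ee_pos"].round(1),"psi",round(np.degrees(np.arctan2(M[1,1],M[0,1])),1),"tilt",M[:2,2].round(3),"F",o["ft_force"].round(1),"q6",round(o["qpos"][5],2),"w",round(o["width"],1))
def touch(hub,th,r,off):  # off: signed distance along clockwise normal
    t=np.radians(th); return np.array(hub)+r*np.array([np.cos(t),np.sin(t)])+off*np.array([np.sin(t),-np.cos(t)])
def line(a,b,n,rows=3):
    a,b=np.array(a,float),np.array(b,float)
    for i in range(n): print([float(v) for v in row(a+(b-a)*i/n,a+(b-a)*(i+1)/n)],"x",rows)
RED=(538.5,-136.4); YEL=(494,98)
E
python3 - <<'E'
from h import *
state(); p=touch(RED,139.6,47,28); print(p)
line((192.9,594.5,241.7,72.0),(*p,200,-40.4),7)
E
```

```text
t 0.1 pos [192.7 594.  241. ] psi 72.0 tilt [-0.    -0.001] F [0.4 0.4 1.2] q6 -0.02 w 88.0
[520.85505678 -84.61529204]
[0.0, 0.0, 0.089, -0.932, -0.972, 0.074, -1.0] x 3Traceback (most recent call last):
  File "<stdin>", line 3, in <module>
  File "h.py", line 27, in line
    for i in range(n): print([float(v) for v in row(a+(b-a)*i/n,a+(b-a)*(i+1)/n)],"x",rows)
                                                ~~~^^^^^^^^^^^^^^^^^^^^^^^^^^^^^
  File "h.py", line 18, in row
    assert abs(r[:6]).max()<=1,r
           ^^^^^^^^^^^^^^^^^^^
AssertionError: [ 0.          0.          0.08920635 -1.16432464 -0.67673546  0.07446429
 -1.        ]
```

```bash
python3 - <<'E'
from h import *
p=touch(RED,139.6,47,28)
line((192.9,594.5,241.7,72.0),(*p,200,-40.4),10)
E
```

```text
[0.0, 0.0, 0.062, -0.652, -0.681, 0.052, -1.0] x 3
[0.0, 0.0, 0.062, -0.772, -0.54, 0.052, -1.0] x 3
[0.0, 0.0, 0.062, -0.863, -0.38, 0.052, -1.0] x 3
[0.0, 0.0, 0.062, -0.92, -0.204, 0.052, -1.0] x 3
[0.0, 0.0, 0.062, -0.942, -0.021, 0.052, -1.0] x 3
[0.0, 0.0, 0.062, -0.928, 0.163, 0.052, -1.0] x 3
[0.0, 0.0, 0.062, -0.879, 0.341, 0.052, -1.0] x 3
[0.0, 0.0, 0.062, -0.795, 0.506, 0.052, -1.0] x 3
[0.0, 0.0, 0.062, -0.682, 0.651, 0.052, -1.0] x 3
[0.0, 0.0, 0.062, -0.542, 0.772, 0.052, -1.0] x 3
```

Request:
arm_command --rows '[0,0,0.062,-0.652,-0.681,0.052,-1,0,0,0.062,-0.652,-0.681,0.052,-1,0,0,0.062,-0.652,-0.681,0.052,-1]'

```text
t: 0.4
ee_pos: [226.3, 523.6, 236.8]
orientation: [-0.795, -3.039, 0.005]
ft_force: [-0.1, -0.1, -0.5]
width: 67.6
grasp_force: 0.0
```

Request:
arm_command --rows '[0,0,0.062,-0.772,-0.54,0.052,-1,0,0,0.062,-0.772,-0.54,0.052,-1,0,0,0.062,-0.772,-0.54,0.052,-1]'

```text
t: 0.7
ee_pos: [259.1, 456.9, 233.1]
orientation: [-1.085, -2.948, 0.002]
ft_force: [0.0, 0.7, 0.3]
width: 43.3
grasp_force: 0.0
```

Request:
arm_command --rows '[0,0,0.062,-0.863,-0.38,0.052,-1,0,0,0.062,-0.863,-0.38,0.052,-1,0,0,0.062,-0.863,-0.38,0.052,-1]'

```text
t: 1.0
ee_pos: [292.1, 390.1, 229.1]
orientation: [-1.366, -2.829, 0.001]
ft_force: [0.1, 0.8, 0.8]
width: 19.3
grasp_force: 0.0
```

Request:
arm_command --rows '[0,0,0.062,-0.92,-0.204,0.052,-1,0,0,0.062,-0.92,-0.204,0.052,-1,0,0,0.062,-0.92,-0.204,0.052,-1]'

```text
t: 1.3
ee_pos: [325.3, 323.1, 225.1]
orientation: [-1.633, -2.684, -0.0]
ft_force: [0.6, 0.7, 1.3]
width: 0.2
grasp_force: 0.0
```

Request:
arm_command --rows '[0,0,0.062,-0.942,-0.021,0.052,-1,0,0,0.062,-0.942,-0.021,0.052,-1,0,0,0.062,-0.942,-0.021,0.052,-1]'

```text
t: 1.6
ee_pos: [358.8, 255.8, 221.1]
orientation: [1.886, 2.512, 0.001]
ft_force: [-0.1, -0.1, 0.3]
width: 0.2
grasp_force: 0.0
```

Request:
arm_command --rows '[0,0,0.062,-0.928,0.163,0.052,-1,0,0,0.062,-0.928,0.163,0.052,-1,0,0,0.062,-0.928,0.163,0.052,-1]'

```text
t: 1.9
ee_pos: [392.4, 188.4, 217.0]
orientation: [2.121, 2.317, 0.002]
ft_force: [0.1, 0.1, 0.6]
width: 0.5
grasp_force: 0.0
```

Request:
arm_command --rows '[0,0,0.062,-0.879,0.341,0.052,-1,0,0,0.062,-0.879,0.341,0.052,-1,0,0,0.062,-0.879,0.341,0.052,-1]'

```text
t: 2.2
ee_pos: [426.0, 120.7, 212.8]
orientation: [2.336, 2.1, 0.002]
ft_force: [-1.3, 0.5, -0.2]
width: 0.7
grasp_force: 0.0
```

Request:
arm_command --rows '[0,0,0.062,-0.795,0.506,0.052,-1,0,0,0.062,-0.795,0.506,0.052,-1,0,0,0.062,-0.795,0.506,0.052,-1]'

```text
t: 2.5
ee_pos: [459.6, 53.2, 208.6]
orientation: [2.529, 1.863, 0.002]
ft_force: [-1.3, 0.6, -0.3]
width: 0.6
grasp_force: 0.0
```

Request:
arm_command --rows '[0,0,0.062,-0.682,0.651,0.052,-1,0,0,0.062,-0.682,0.651,0.052,-1,0,0,0.062,-0.682,0.651,0.052,-1]'

```text
t: 2.8
ee_pos: [493.0, -14.4, 204.3]
orientation: [2.698, 1.609, 0.002]
ft_force: [-0.5, 1.1, -0.9]
width: 0.1
grasp_force: 0.0
```

Request:
arm_command --rows '[0,0,0.062,-0.542,0.772,0.052,-1,0,0,0.062,-0.542,0.772,0.052,-1,0,0,0.062,-0.542,0.772,0.052,-1,0,0,0.062,-0.542,0.772,0.052,-1]'

```text
t: 3.2
ee_pos: [524.7, -80.3, 199.8]
orientation: [-2.839, -1.342, 0.001]
ft_force: [0.8, -0.5, 0.2]
width: 0.4
grasp_force: 0.0
```

```bash
python3 - <<'E'
from h import *
state()
# descend in two steps, then push arc
p=touch(RED,139.6,47,28); a=(*p,200,-40.4); m=(*p,140,-40.4); b=(*p,91,-40.4)
print(row(a,m),row(m,b))
ths=[139.6,150,162,174,186,192]
P=[b]+[(*touch(RED,t,47,18),91,t-180) for t in ths]
for u,v in zip(P,P[1:]): print([float(x) for x in row(u,v)],np.round(v,1))
E
```

```text
t 3.2 pos [524.7 -80.3 199.8] psi -39.4 tilt [-0.001  0.001] F [ 0.8 -0.5  0.2] q6 0.51 w 0.4
[ 0.    0.    0.    0.    0.    0.75 -1.  ] [ 0.     0.     0.     0.     0.     0.612 -1.   ]
[0.0, 0.0, 0.0, -0.125, 0.0, 0.0, -1.0] [514.4 -92.2  91.  -40.4]
[0.0, 0.0, -0.058, -0.11, -0.031, 0.0, -1.0] [506.8 -97.3  91.  -30. ]
[0.0, 0.0, -0.067, -0.127, -0.034, 0.0, -1.0] [ 499.4 -104.8   91.   -18. ]
[0.0, 0.0, -0.067, -0.127, -0.034, 0.0, -1.0] [ 493.6 -113.6   91.    -6. ]
[0.0, 0.0, -0.067, -0.127, -0.034, 0.0, -1.0] [ 489.9 -123.4   91.     6. ]
[0.0, 0.0, -0.033, -0.063, -0.02, 0.0, -1.0] [ 488.8 -128.6   91.    12. ]
```

Request:
arm_command --rows '[0,0,0,0,0,0.75,-1,0,0,0,0,0,0.75,-1,0,0,0,0,0,0.75,-1]'

```text
t: 3.5
ee_pos: [523.1, -80.5, 138.7]
orientation: [-2.838, -1.34, 0.007]
ft_force: [0.1, -1.1, 0.2]
width: 0.4
grasp_force: 0.0
```

```bash
python3 - <<'E'
from h import *
state()
p,_=ctrl.get_image("top"); q,_=ctrl.get_image("side"); cv2.imwrite("pics/d.png",np.hstack([cv2.resize(p[200:400,300:500],(400,400)),cv2.resize(q[100:300,250:450],(400,400))])[...,::-1])
E
```

```text
t 3.5 pos [523.1 -80.5 138.7] psi -39.4 tilt [-0.005  0.001] F [ 0.1 -1.1  0.2] q6 0.51 w 0.4
```

View pics/d.png

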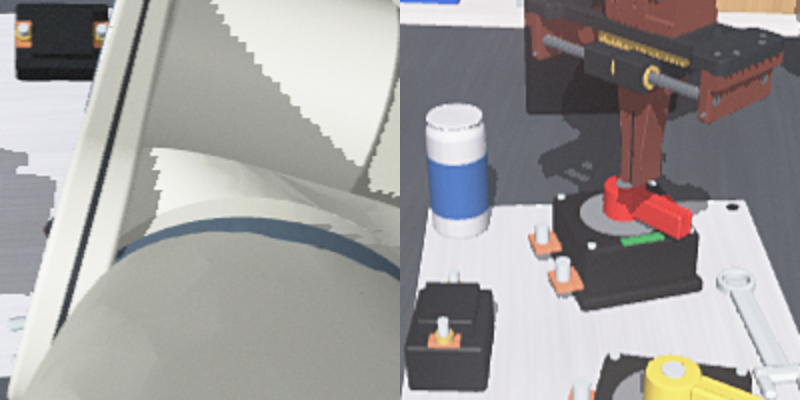

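The side crop shows the shut fingertips at about (365,191) in the full picture. That matches the projected TCP, so they're in front of the clockwise flank. Going down.

Request:
arm_command --rows '[0,0,0,0,0,0.3,-1,0,0,0,0,0,0.6,-1,0,0,0,0,0,0.6,-1]'

```text
t: 3.9
ee_pos: [524.4, -82.0, 91.5]
orientation: [-2.841, -1.338, 0.003]
ft_force: [-0.1, -0.6, 0.4]
width: 0.3
grasp_force: 0.0
```

```bash
python3 - <<'E'
from h import *
state(); o=ctrl.get_obs()["ee_pos"]; b=(*o,-39.4)
ths=[139.6,150,162,174,186,192]
P=[b]+[(*touch(RED,t,47,18),90.5,t-180) for t in ths]
for u,v in zip(P,P[1:]): print([float(x) for x in row(u,v)],np.round(v,1))
E
```

```text
t 3.9 pos [524.4 -82.   91.5] psi -39.6 tilt [-0.002  0.   ] F [-0.1 -0.6  0.4] q6 0.51 w 0.3
[0.0, 0.0, 0.006, -0.178, -0.015, 0.013, -1.0] [514.4 -92.2  90.5 -40.4]
[0.0, 0.0, -0.058, -0.11, -0.031, 0.0, -1.0] [506.8 -97.3  90.5 -30. ]
[0.0, 0.0, -0.067, -0.127, -0.034, 0.0, -1.0] [ 499.4 -104.8   90.5  -18. ]
[0.0, 0.0, -0.067, -0.127, -0.034, 0.0, -1.0] [ 493.6 -113.6   90.5   -6. ]
[0.0, 0.0, -0.067, -0.127, -0.034, 0.0, -1.0] [ 489.9 -123.4   90.5    6. ]
[0.0, 0.0, -0.033, -0.063, -0.02, 0.0, -1.0] [ 488.8 -128.6   90.5   12. ]
```

Request:
arm_command --rows '[0,0,0,-0.09,-0.01,0.01,-1,0,0,0,-0.14,-0.01,0.01,-1,0,0,0,-0.18,-0.015,0.013,-1]'

```text
t: 4.2
ee_pos: [515.8, -93.1, 92.5]
orientation: [2.842, 1.337, 0.004]
ft_force: [1.3, 6.0, 4.0]
width: 0.7
grasp_force: 2.6
```

Request:
arm_command --rows '[0,0,-0.029,-0.055,-0.015,0,-1,0,0,-0.058,-0.11,-0.031,0,-1,0,0,-0.058,-0.11,-0.031,0,-1]'

```text
t: 4.5
ee_pos: [508.3, -98.2, 92.3]
orientation: [2.707, 1.591, 0.004]
ft_force: [0.7, 2.3, 3.9]
width: 0.7
grasp_force: 1.4
```

```bash
python3 - <<'E'
from h import *
state()
E
```

```text
t 4.5 pos [508.3 -98.2  92.3] psi -29.1 tilt [ 0.003 -0.   ] F [0.7 2.3 3.9] q6 0.29 w 0.7
```

Request:
arm_command --rows '[0,0,-0.033,-0.064,-0.012,0,-1,0,0,-0.067,-0.127,-0.034,0,-1,0,0,-0.067,-0.127,-0.034,0,-1]'

```text
t: 4.8
ee_pos: [500.9, -105.7, 91.9]
orientation: [2.527, 1.864, 0.002]
ft_force: [2.7, 2.7, 1.4]
width: 0.7
grasp_force: 1.4
```

Request:
arm_command --rows '[0,0,-0.033,-0.064,-0.012,0,-1,0,0,-0.067,-0.127,-0.034,0,-1,0,0,-0.067,-0.127,-0.034,0,-1]'

```text
t: 5.1
ee_pos: [495.1, -114.6, 91.5]
orientation: [2.32, 2.118, 0.001]
ft_force: [1.0, 3.6, 1.3]
width: 0.2
grasp_force: 1.3
```

Request:
arm_command --rows '[0,0,-0.033,-0.064,-0.012,0,-1,0,0,-0.067,-0.127,-0.034,0,-1,0,0,-0.067,-0.127,-0.034,0,-1]'

```text
t: 5.4
ee_pos: [491.2, -124.4, 91.2]
orientation: [2.086, 2.349, 0.0]
ft_force: [1.3, 2.0, 1.5]
width: 0.4
grasp_force: 1.2
```

```bash
python3 - <<'E'
from h import *
state()
E
```

```text
t 5.4 pos [ 491.2 -124.4   91.2] psi 6.8 tilt [0. 0.] F [1.3 2.  1.5] q6 -0.39 w 0.4
```

Request:
arm_command --rows '[0,0,-0.022,-0.04,-0.008,0,-1,0,0,-0.033,-0.063,-0.018,0,-1,0,0,-0.033,-0.063,-0.018,0,-1]'

```text
t: 5.7
ee_pos: [490.1, -129.2, 91.0]
orientation: [-1.963, -2.452, 0.0]
ft_force: [-0.0, 3.5, 3.1]
width: 0.4
grasp_force: 1.6
```

Request:
arm_command --rows '[0,0,-0.011,-0.025,-0.005,0,-1,0,0,-0.011,-0.025,-0.005,0,-1]'

```text
t: 5.9
ee_pos: [490.0, -131.2, 91.0]
orientation: [-1.918, -2.487, 0.001]
ft_force: [-0.0, 4.7, 3.0]
width: 0.8
grasp_force: 1.9
```

```bash
python3 - <<'E'
from h import *
state()
E
```

```text
t 5.9 pos [ 490.  -131.2   91. ] psi 14.7 tilt [-0.001  0.   ] F [-0.   4.7  3. ] q6 -0.54 w 0.8
```

Request:
arm_command --rows '[0,0,-0.006,-0.02,0,0,-1,0,0,-0.006,-0.02,0,0,-1]'

```text
t: 6.1
ee_pos: [490.1, -132.9, 90.9]
orientation: [-1.891, -2.507, 0.001]
ft_force: [-1.5, 4.1, 3.4]
width: 0.4
grasp_force: 2.1
```

Request:
arm_command --rows '[0,0,-0.006,-0.02,0,0,-1,0,0,-0.006,-0.02,0,0,-1]'

```text
t: 6.3
ee_pos: [490.4, -134.5, 90.8]
orientation: [-1.865, -2.526, 0.001]
ft_force: [-3.8, 4.1, 2.8]
width: 0.1
grasp_force: 2.4
```

Request:
arm_command --rows '[0,0,0,-0.02,0,0,-1,0,0,0,-0.02,0,0,-1]'

```text
t: 6.5
ee_pos: [490.4, -135.2, 90.7]
orientation: [-1.865, -2.524, 0.0]
ft_force: [-2.8, 9.0, 4.6]
width: 0.6
grasp_force: 4.9
```

Force is rising, so the stop is near. I'll add some more push.

Request:
arm_command --rows '[0,0,0,-0.02,0,0,-1,0,0,0,-0.02,0,0,-1]'

```text
t: 6.7
ee_pos: [490.5, -135.8, 90.6]
orientation: [-1.865, -2.522, -0.001]
ft_force: [-3.5, 15.4, 6.3]
width: 0.3
grasp_force: 7.5
```

Request:
arm_command --rows '[0,0,0,-0.015,0,0,-1,0,0,0,-0.015,0,0,-1]'

```text
t: 6.9
ee_pos: [490.5, -136.3, 90.5]
orientation: [-1.864, -2.521, -0.001]
ft_force: [-2.7, 18.9, 7.6]
width: 0.5
grasp_force: 9.4
```

The stop is reached: the force climbs with almost no motion. Retreating sideways, then up.

Request:
arm_command --rows '[0,0,0,0.25,0,0,-1,0,0,0,0.25,0,0,-1]'

```text
t: 7.1
ee_pos: [486.1, -118.9, 90.8]
orientation: [-1.865, -2.528, 0.001]
ft_force: [0.3, -0.1, 0.4]
width: 0.5
grasp_force: 0.0
```

Request:
arm_command --rows '[0,0,0,0,0,-0.8,-1,0,0,0,0,0,-0.8,-1,0,0,0,0,0,-0.8,-1]'

```text
t: 7.4
ee_pos: [488.9, -121.0, 157.2]
orientation: [1.863, 2.522, 0.003]
ft_force: [-0.0, 0.4, 0.2]
width: 0.5
grasp_force: 0.0
```

```bash
python3 - <<'E'
from h import *
state(); o=ctrl.get_obs()["ee_pos"]
p=touch(YEL,156,47,-30); print(p)
line((*o,17.2),(*p,150,-24),4)
q,_=ctrl.get_image("side"); cv2.imwrite("pics/e.png",cv2.resize(q[140:380,230:470],(600,600),interpolation=cv2.INTER_CUBIC)[...,::-1])
E
```

```text
t 7.4 pos [ 488.9 -121.   157.2] psi 17.1 tilt [ 0.006 -0.002] F [-0.   0.4  0.2] q6 -0.56 w 0.5
[438.8612642  89.7102585]
[0.0, 0.0, 0.057, 0.675, 0.045, 0.023, -1.0] x 3
[0.0, 0.0, 0.057, 0.672, -0.076, 0.023, -1.0] x 3
[0.0, 0.0, 0.057, 0.648, -0.195, 0.023, -1.0] x 3
[0.0, 0.0, 0.057, 0.603, -0.308, 0.023, -1.0] x 3
```

View pics/e.png

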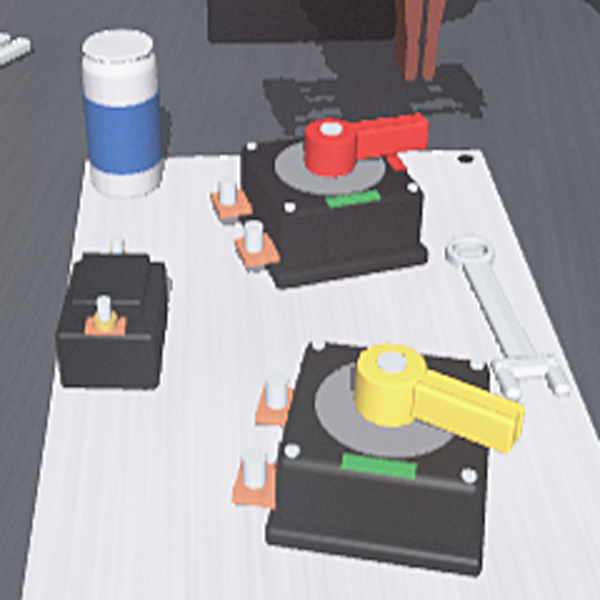

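The red lever, with its tip at crop (425,132), now lies along the red bar, seen at (400,162). The yellow lever and the loose things haven't moved. On to yellow.

Request:
arm_command --rows '[0,0,0.057,0.675,0.045,0.023,-1,0,0,0.057,0.675,0.045,0.023,-1,0,0,0.057,0.675,0.045,0.023,-1]'

```text
t: 7.75
ee_pos: [473.0, -66.3, 151.9]
orientation: [-2.082, -2.35, 0.002]
ft_force: [-0.6, 0.2, 0.4]
width: -0.1
grasp_force: 0.0
```

Request:
arm_command --rows '[0,0,0.057,0.672,-0.076,0.023,-1,0,0,0.057,0.672,-0.076,0.023,-1,0,0,0.057,0.672,-0.076,0.023,-1]'

```text
t: 8.05
ee_pos: [461.3, -14.1, 150.6]
orientation: [-2.283, -2.157, 0.001]
ft_force: [0.8, -0.6, 0.2]
width: 0.5
grasp_force: 0.0
```

Request:
arm_command --rows '[0,0,0.057,0.648,-0.195,0.023,-1,0,0,0.057,0.648,-0.195,0.023,-1,0,0,0.057,0.648,-0.195,0.023,-1]'

```text
t: 8.35
ee_pos: [449.3, 38.3, 149.1]
orientation: [-2.467, -1.945, 0.001]
ft_force: [0.5, 0.0, 0.5]
width: 0.2
grasp_force: 0.0
```

Request:
arm_command --rows '[0,0,0.057,0.603,-0.308,0.023,-1,0,0,0.057,0.603,-0.308,0.023,-1,0,0,0.057,0.603,-0.308,0.023,-1,0,0,0.057,0.603,-0.308,0.023,-1]'

```text
t: 8.75
ee_pos: [437.3, 90.0, 147.6]
orientation: [2.63, 1.717, 0.0]
ft_force: [0.6, -0.2, 0.2]
width: 0.2
grasp_force: 0.0
```

```bash
python3 - <<'E'
from h import *
state()
E
```

```text
t 8.75 pos [437.3  90.  147.6] psi -23.7 tilt [ 0. -0.] F [ 0.6 -0.2  0.2] q6 0.59 w 0.2
```

Request:
arm_command --rows '[0,0,0,0,0,0.5,-1,0,0,0,0,0,0.7,-1,0,0,0,0,0,0.7,-1]'

```text
t: 9.05
ee_pos: [435.7, 89.5, 89.9]
orientation: [-2.632, -1.713, 0.006]
ft_force: [0.2, 0.0, 0.2]
width: 0.5
grasp_force: 0.0
```

```bash
python3 - <<'E'
from h import *
state(); o=ctrl.get_obs()["ee_pos"]; b=(*o,-23.8)
P=[b]+[(*touch(YEL,t,47,-18),90.5,t-180) for t in [156,144,132,120,108,96,90]]
for u,v in zip(P,P[1:]): print([float(x) for x in row(u,v)],np.round(v,1))
E
```

```text
t 9.05 pos [435.7  89.5  89.9] psi -23.9 tilt [-0.004 -0.001] F [0.2 0.  0.2] q6 0.59 w 0.5
[0.0, 0.0, 0.001, 0.169, 0.035, -0.007, -1.0] [443.7 100.7  90.5 -24. ]
[0.0, 0.0, 0.067, 0.127, -0.034, 0.0, -1.0] [445.4 111.1  90.5 -36. ]
[0.0, 0.0, 0.067, 0.127, -0.034, 0.0, -1.0] [449.2 120.9  90.5 -48. ]
[0.0, 0.0, 0.067, 0.127, -0.034, 0.0, -1.0] [454.9 129.7  90.5 -60. ]
[0.0, 0.0, 0.067, 0.127, -0.034, 0.0, -1.0] [462.4 137.1  90.5 -72. ]
[0.0, 0.0, 0.067, 0.127, -0.034, 0.0, -1.0] [471.2 142.9  90.5 -84. ]
[0.0, 0.0, 0.033, 0.063, -0.02, 0.0, -1.0] [476.  145.   90.5 -90. ]
```

Request:
arm_command --rows '[0,0,0,0.08,0.015,0,-1,0,0,0,0.12,0.025,0,-1,0,0,0,0.169,0.035,-0.007,-1]'

```text
t: 9.35
ee_pos: [445.2, 102.1, 93.0]
orientation: [2.633, 1.713, 0.001]
ft_force: [-2.9, -5.2, -2.0]
width: 0.1
grasp_force: 2.2
```

Request:
arm_command --rows '[0,0,0.033,0.064,-0.012,0,-1,0,0,0.067,0.127,-0.034,0,-1,0,0,0.067,0.127,-0.034,0,-1]'

```text
t: 9.65
ee_pos: [446.6, 112.9, 92.9]
orientation: [2.798, 1.427, 0.001]
ft_force: [-0.2, -2.3, -0.3]
width: 0.6
grasp_force: 1.1
```

Request:
arm_command --rows '[0,0,0.033,0.064,-0.012,0,-1,0,0,0.067,0.127,-0.034,0,-1,0,0,0.067,0.127,-0.034,0,-1]'

```text
t: 9.95
ee_pos: [450.2, 122.6, 92.7]
orientation: [2.932, 1.128, 0.0]
ft_force: [-1.3, -2.3, 0.5]
width: 0.6
grasp_force: 1.0
```

```bash
python3 - <<'E'
from h import *
state()
E
```

```text
t 9.95 pos [450.2 122.6  92.7] psi -47.9 tilt [ 0. -0.] F [-1.3 -2.3  0.5] q6 1.08 w 0.6
```

Request:
arm_command --rows '[0,0,0.033,0.064,-0.012,0,-1,0,0,0.067,0.127,-0.034,0.01,-1,0,0,0.067,0.127,-0.034,0.01,-1]'

```text
t: 10.25
ee_pos: [455.6, 131.4, 91.7]
orientation: [-3.034, -0.816, 0.001]
ft_force: [-2.7, -1.1, 2.1]
width: -0.2
grasp_force: 1.2
```

Request:
arm_command --rows '[0,0,0.033,0.064,-0.012,0,-1,0,0,0.067,0.127,-0.034,0,-1,0,0,0.067,0.127,-0.034,0,-1]'

```text
t: 10.55
ee_pos: [463.0, 138.6, 91.5]
orientation: [-3.102, -0.494, 0.001]
ft_force: [-2.2, -2.0, 0.9]
width: 0.4
grasp_force: 1.1
```

Request:
arm_command --rows '[0,0,0.022,0.04,-0.01,0,-1,0,0,0.044,0.085,-0.022,0,-1,0,0,0.044,0.085,-0.022,0,-1]'

```text
t: 10.85
ee_pos: [468.9, 142.4, 91.4]
orientation: [-3.129, -0.28, 0.001]
ft_force: [-4.5, 0.3, 1.6]
width: 0.5
grasp_force: 1.5
```

```bash
python3 - <<'E'
from h import *
state()
E
```

```text
t 10.85 pos [468.9 142.4  91.4] psi -79.8 tilt [-0.001  0.   ] F [-4.5  0.3  1.6] q6 1.66 w 0.5
```

Request:
arm_command --rows '[0,0,0.02,0.04,-0.008,0,-1,0,0,0.033,0.063,-0.018,0,-1,0,0,0.033,0.063,-0.018,0,-1]'

```text
t: 11.15
ee_pos: [473.5, 144.6, 91.4]
orientation: [-3.139, -0.117, 0.001]
ft_force: [-3.5, 0.9, 1.8]
width: 0.3
grasp_force: 1.7
```

Request:
arm_command --rows '[0,0,0.017,0.032,-0.008,0,-1,0,0,0.017,0.032,-0.008,0,-1]'

```text
t: 11.35
ee_pos: [476.2, 145.7, 91.4]
orientation: [-3.141, -0.031, 0.0]
ft_force: [-3.7, 2.1, 1.0]
width: 0.5
grasp_force: 1.8
```

Request:
arm_command --rows '[0,0,0.011,0.022,-0.005,0,-1,0,0,0.011,0.022,-0.005,0,-1]'

```text
t: 11.55
ee_pos: [478.0, 146.2, 91.5]
orientation: [-3.141, 0.023, -0.0]
ft_force: [-3.6, 2.9, 0.5]
width: 0.6
grasp_force: 1.9
```

Request:
arm_command --rows '[0,0,0.008,0.022,-0.002,0,-1,0,0,0.008,0.022,-0.002,0,-1]'

```text
t: 11.75
ee_pos: [479.1, 146.3, 91.3]
orientation: [-3.14, 0.064, 0.002]
ft_force: [-6.0, 5.2, 2.1]
width: 0.7
grasp_force: 3.1
```

Request:
arm_command --rows '[0,0,0.006,0.02,0,0,-1,0,0,0.006,0.02,0,0,-1]'

```text
t: 11.95
ee_pos: [479.7, 146.5, 91.3]
orientation: [-3.14, 0.094, 0.005]
ft_force: [-8.6, 7.9, 4.5]
width: 0.7
grasp_force: 5.1
```

Request:
arm_command --rows '[0,0,0,0.02,0,0,-1,0,0,0,0.02,0,0,-1]'

```text
t: 12.15
ee_pos: [480.1, 146.5, 91.1]
orientation: [-3.14, 0.093, 0.009]
ft_force: [-13.7, 9.6, 7.7]
width: 0.3
grasp_force: 7.1
```

Request:
arm_command --rows '[0,0,0,0.012,0,0,-1,0,0,0,0.012,0,0,-1]'

```text
t: 12.35
ee_pos: [480.3, 146.5, 91.1]
orientation: [-3.14, 0.093, 0.011]
ft_force: [-15.5, 11.1, 9.9]
width: 1.0
grasp_force: 8.2
```

Request:
arm_command --rows '[0,0,0,-0.25,0,0,-1,0,0,0,-0.25,0,0,-1]'

```text
t: 12.55
ee_pos: [462.7, 147.0, 91.4]
orientation: [3.14, -0.091, -0.001]
ft_force: [-0.5, -0.3, 0.5]
width: 0.3
grasp_force: 0.0
```

Request:
arm_command --rows '[0,0,0,0,0,-1,-1,0,0,0,0,0,-1,-1,0,0,0,0,0,-1,-1]'

```text
t: 12.85
ee_pos: [468.3, 147.8, 175.5]
orientation: [-3.137, 0.094, -0.015]
ft_force: [0.5, 0.4, -0.1]
width: 0.3
grasp_force: 0.0
```

Request:
arm_command --rows '[0,0,0,0,1,-0.5,-1,0,0,0,0,1,-0.5,-1,0,0,0,0,1,-0.5,-1]'

```text
t: 13.15
ee_pos: [460.8, 64.5, 213.1]
orientation: [3.14, -0.1, 0.007]
ft_force: [0.4, 0.2, -0.7]
width: 0.3
grasp_force: 0.0
```

```bash
python3 - <<'E'
from h import *
state()
p,_=ctrl.get_image("top");q,_=ctrl.get_image("side"); cv2.imwrite("pics/f.png",np.hstack([cv2.resize(q[140:380,230:470],(480,480)),cv2.resize(p[230:390,200:307],(320,480))])[...,::-1])
E
```

```text
t 13.15 pos [460.8  64.5 213.1] psi -93.6 tilt [ 0.005 -0.   ] F [ 0.4  0.2 -0.7] q6 1.75 w 0.3
```

View pics/f.png

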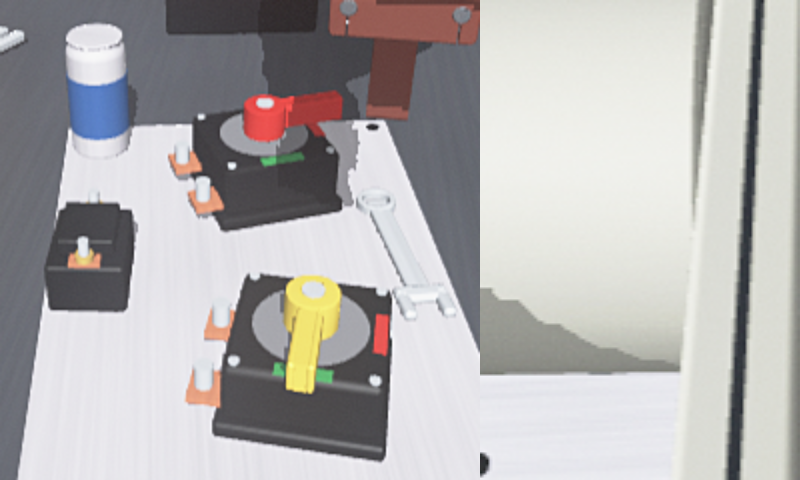

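The yellow lever's end, at (301,385), lies over the middle of the green bar, which spans (275–332, 373). The red lever is still on its red bar, and the can, contactor and spanner haven't moved. The final contact position puts the yellow lever at about 85.5°, the ON direction I measured. The arm is clear, so I'm handing in.

```bash
python3 -c "
from workcell import ctrl
print(ctrl.close_job())"
```

```text
the job is handed in; nothing more can be done
None
```

I pushed the red lever to its OFF stop first and then the yellow lever to its ON stop, left the contactor, spray can and spanner where they were, and handed the job in with the arm clear at about 13 s; no verdict came back.

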